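# Restock a pop-up tool tray with a hidden catch and lock it down

### The arm

A 7-joint arm with a two-finger parallel gripper is mounted at the origin on the work surface; the furniture and walls round the work are solid. World frame = base frame: x ahead of the robot, y to its left, z up, the work surface at z = 0. Lengths are in m, angles in degrees, forces in N, time in s.
With the tool pointing down it reaches from about 0.425 to 0.875 m from the base axis. Payload 4.7 kg.
Tool frame: the origin (TCP) lies between the finger pads; the fingertips stand 22 mm ahead of it and the grasp point (between the pads) lies 3 mm ahead of it (env.tip_reach is the distance from the TCP to the fingertips, in m); z points along the fingers, y is the line along which they close (so a half turn about z gives the same grasp; the last joint's range is limited). The gripper opens to 87 mm and grips with 3 to 60 N. Pads are 19 mm wide; open, the fingers measure 117 mm over their backs; the gripper's body (75 mm by 190 mm) begins 51 mm behind the grasp point.
Start: joints at [77.813, 18.392, -4.016, 83.108, 1.295, 78.541, -3.26], TCP at [0.146, -0.633, 0.245] pointing down, gripper open.
Joint ranges: [-163.93, 163.93], [-17.29, 119.83], [-79.2, 71.16], [3.27, 140.29], [-89.18, 269.18], [5.43, 117.66], [-154.24, 154.24]. Speed limits (degrees/s): [147.25, 147.25, 180, 180, 180, 180, 180].

### API

Orientations are given as [roll, pitch, yaw] about the fixed x, y, z axes, in that order (R = Rz(yaw) Ry(pitch) Rx(roll)).
In Python, from cell import env gives the robot as it stands.
- The arm moves only by the shell command python3 -m creep 'ROWS' [FORCE]. ROWS is JSON, one flat list of numbers, 7 for each row, row after row: the finger opening in mm, from 0 to 87, then the shift along the tool's x, y, z in units of 30 mm (1.0 is 30 mm), then the turn, a rotation vector about the tool's x, y, z in units of 6 degrees (1.0 is 6 degrees). A call has 1 to 12 rows; each row is the pose to reach, as a shift and turn from the pose commanded when the call began, along the tool's axes at that moment; what a row does not reach only later rows make up. A row lasts 1/10 s, in which the tool goes at most 50 mm and 8.59 degrees, less where a joint would pass 70% of its speed; a pose out of reach is approached as far as the arm can. A call with a gripper value outside its range is refused whole. The fingers move at their own pace and stop on an object; FORCE is the grip in N (left out, the last holds). Time passes only in rows, so rows that repeat a pose let the fingers close. It gives the time, the measured TCP pose, the force, the opening and the grip force at its end, in the units of the state.
- env.get_obs(): the state, without advancing time (a new reading comes with each control period).
- env.read_camera(name): name is "side" or "top"; returns a dict with "color" (480x640x3 uint8, red, green, blue), "depth" (480x640 float32, m along the optical axis (not along the pixel's ray), 0 where there is no reading), "fovy" (degrees; the focal length in pixels is half the picture's height over the tangent of half this angle, whatever the lens; pixels are square), "cx", "cy" (the principal point, pixels), "D" ([k1, k2, p1, p2, k3] as OpenCV has them; the pictures are not rectified), "R" (3x3) and "t" (3): a world point X has camera coordinates R X + t. Camera axes: x right, y down, z forward; pixel columns grow to the right and rows downward; lengths in m; the calibration is good to about 2 mm. A picture is of the moment at which its call begins.
- env.sign_off(): hands the job in; it is judged then, once.
The state is a dict: "time_s": time; "qpos": joint angles; "joint_velocities": joint speeds; "effort": joint torques, N m; "tool_pos": TCP position; "tool_rot": TCP orientation; "force": force on the tool from outside, world axes, zero at the start; "wrist_torque": the same for the moment, N m; "grip_width": finger opening in m; "grasp_force": force on a finger pad.
Only numpy, scipy, OpenCV 4.12 (cv2) and the standard library are available. Lean on these libraries where they do the work, as an engineer would, in place of code of your own. Each camera call takes 0.05 s, during which the arm holds its last target. There are 200 camera calls.

### The job

The sprung tray in the grey tool box is locked down with two tape measures in it that do not belong there: feel along the slatted rail on the box until a slat drops away under light pressure, and press on down in that recess until the hidden catch lets the tray pop up. Move the two tape measures from the tray to the bench in front of the box, clear of it, and put every loose pipe coupling on the tray, side by side in one layer. Then press the knob in the middle of the tray right down until the tray latches, and leave it so; leave the wrench on the bench where it is.

Things in the scene. Friction and masses are not known exactly. Their poses are not given: they have to be found in the camera images.
- popup_box: Grey steel tool box standing fixed on the table, 184 mm along its x, 200 mm along its y, rim 88 mm high. Origin on the table under the centre of its open well (inside 130 mm in x by 184 mm in y, walls 8 mm). The slatted rail runs along its -x side, outside the well. The bench up to 150 mm in front of the rail is free but for a coupling towards its left end.
- rail_left (a point): End of the rail's centre line at the box's +y end, on the rail top, 88 mm high. The rail is 36 mm wide, open on its outer (-x) side, 200 mm long: five bare metal cover slats that look alike, each 40 mm long, tops flush with the rim. Four of them give at most 2 mm when pressed (5 N, then solid). One, elsewhere at each start, is a sprung flap over the recess.
- rail_right (a point): The rail's other (-y) end. The flap sinks 9 mm under 1 to 2 N, and there meets the catch, which takes about 10 N and up to 7 mm more (16 mm below the rail top in all) to let the tray go. Shut fingers up to 34 mm long along the rail fit in (lean to the rail's open outer side if thick); the next slats stay up beside them. Flap and catch spring back.
- tray (a joint): How far the tray has sunk, m: 0 is up, 0.058 its lower stop. At the start the latch holds it at about 0.0545. Released, its spring lifts it to about 0.016 with the two tape measures on it, to 0 when empty; a coupling sinks it 6 to 10 mm (330 N/m). Pressed past 0.056 it latches again and stays at about 0.0545 when let go; that takes 8 to 18 N on the knob, depending on the load.
- knob_top (a point): Top centre of the black round knob (30 mm across) in the middle of the tray; moves with it, axes as the box. The tray's plate, 124 mm in x by 178 mm in y, lies 74 mm below; it is 8 mm above the rim when up (knob top at z 0.170), 50 mm below at the stop (z 0.112). Up to four couplings fit, centred 33 mm either side of the knob in x and 45 mm in y.
- coupling1: A dark grey metal pipe coupling, 52 mm across, 50 mm high, 0.24 to 0.32 kg, standing on end on the bench; may be absent. Origin at the centre of its underside, z along its bore. Grip it across its outside from above.
- coupling2: A dark grey metal pipe coupling, 52 mm across, 50 mm high, 0.24 to 0.32 kg, standing on end on the bench; may be absent. Origin at the centre of its underside, z along its bore. Grip it across its outside from above.
- coupling3: A dark grey metal pipe coupling, 52 mm across, 50 mm high, 0.24 to 0.32 kg, standing on end on the bench; may be absent. Origin at the centre of its underside, z along its bore. Grip it across its outside from above.
- tape1: A yellow tape measure, 0.3 kg, 38 mm wide in x (solid from -17 to +19), 78 mm long in y, 64 mm high, standing on its flat base on the tray at the start, beside the knob, its axes nearly along the box's. Origin at the centre of its base, z up. Grip it across x.
- tape2: A yellow tape measure, 0.3 kg, 38 mm wide in x (solid from -17 to +19), 78 mm long in y, 64 mm high, standing on its flat base on the tray at the start, beside the knob, its axes nearly along the box's. Origin at the centre of its base, z up. Grip it across x.
- open_wrench: Open-ended steel wrench lying flat, 30 x 164 x 7 mm, bystander. Origin under its centre.

How it is judged (in metres and radians):
On the way, in this order (a step that is already met when the one before it is completed fails the run):
1. the catch has let go and the tray is up (value of joint tray below 0.03 m), for 0.2 s.
2. the tape measures are on the bench and all the couplings on the floating tray, not yet latched (x of coupling1 in the frame of knob_top between -0.065 and 0.065 m and y of coupling1 in the frame of knob_top between -0.09 and 0.09 m and z of coupling1 in the frame of knob_top between -0.085 and -0.03 m and linear speed of each of coupling1, coupling2, coupling3, tape1, tape2 below 0.03 m/s and x of coupling2 in the frame of knob_top between -0.065 and 0.065 m and y of coupling2 in the frame of knob_top between -0.09 and 0.09 m and z of coupling2 in the frame of knob_top between -0.085 and -0.03 m and x of coupling3 in the frame of knob_top between -0.065 and 0.065 m and y of coupling3 in the frame of knob_top between -0.09 and 0.09 m and z of coupling3 in the frame of knob_top between -0.085 and -0.03 m and height (world z) of tape1 between -0.01 and 0.046 m and horizontal distance between each of tape1, tape2 and popup_box above 0.135 m and height (world z) of tape2 between -0.01 and 0.046 m and value of joint tray between 0.008 and 0.05 m), for 0.2 s.
At the end, for the whole second after the job is handed in: Both tape measures rest on the bench, over 135 mm from the middle of the box. Every coupling rests on the tray in one layer (within 65 mm in x and 90 mm in y of the knob, its origin less than 44 mm above the plate), and the tray is latched down (joint above 0.051) (x of coupling1 in the frame of knob_top between -0.065 and 0.065 m and y of coupling1 in the frame of knob_top between -0.09 and 0.09 m and z of coupling1 in the frame of knob_top between -0.085 and -0.03 m and linear speed of each of coupling1, coupling2, coupling3, tape1, tape2 below 0.03 m/s and x of coupling2 in the frame of knob_top between -0.065 and 0.065 m and y of coupling2 in the frame of knob_top between -0.09 and 0.09 m and z of coupling2 in the frame of knob_top between -0.085 and -0.03 m and x of coupling3 in the frame of knob_top between -0.065 and 0.065 m and y of coupling3 in the frame of knob_top between -0.09 and 0.09 m and z of coupling3 in the frame of knob_top between -0.085 and -0.03 m and height (world z) of tape1 between -0.01 and 0.046 m and horizontal distance between each of tape1, tape2 and popup_box above 0.135 m and height (world z) of tape2 between -0.01 and 0.046 m and value of joint tray above 0.051 m); the robot touches nothing.
It fails at once if the wrench is pushed more than 40 mm (distance of open_wrench from where it was at the start of the episode above 0.04 m).
Of coupling1, coupling2, coupling3 only 2 to 3 are there at a start; the rules pass over those that are not, and their reading is None.
At some moment in a run one of coupling1, coupling2, coupling3 may be knocked a few centimetres aside while the robot is not near it.
Once in a run the grip may slacken for a moment while it holds something.
It also fails if it takes over 210 s, if anything falls off the work surface, if the arm or the gripper's body presses on something with over 40 N, if the wrist force passes 120 N, or if a joint passes its speed limit or range.

## Working session

There is one attempt and no reset: what is moved stays moved. The work goes in short steps, Python scripts to look and compute and a shell command to move; the robot and the scene stay as the last step left them, time stands still between calls to the robot, and variables do not carry over. Pictures are saved under pics/ and viewed, at most 14 in all, crops included, and the job is handed in when it is done.

```bash
ls; mkdir -p pics
cat > h.py <<'E'
import numpy as np, cv2
from cell import env
from scipy.spatial.transform import Rotation as Ro
def cam(n,save=None):
    c=env.read_camera(n)
    f=240/np.tan(np.radians(c['fovy'])/2)
    c['K']=np.array([[f,0,c['cx']],[0,f,c['cy']],[0,0,1]])
    c['D']=np.array(c['D'],float);c['R']=np.array(c['R']);c['t']=np.array(c['t'])
    if save: cv2.imwrite(save,c['color'][:,:,::-1])
    return c
def cloud(c):
    v,u=np.mgrid[0:480,0:640]
    p=cv2.undistortPoints(np.stack([u,v],-1).reshape(-1,1,2).astype(float),c['K'],c['D']).reshape(480,640,2)
    d=c['depth'];P=np.dstack([p*d[...,None],d])
    W=(P-c['t'])@c['R']; W[d==0]=np.nan
    return W
def ray(c,u,v,z):
    p=cv2.undistortPoints(np.array([[[u,v]]],float),c['K'],c['D'])[0,0]
    d=c['R'].T@np.array([p[0],p[1],1]);o=-c['R'].T@c['t']
    return o+d*(z-o[2])/d[2]
def st():
    o=env.get_obs();print({k:np.round(o[k],3) for k in ('time_s','tool_pos','tool_rot','force','grip_width','grasp_force','qpos')})
    return o
E
python3 - <<'E'
from h import *
for n in('top','side'):
    c=cam(n,f'pics/{n}0.png'); print(n,-c['R'].T@c['t'],c['R'][2])
st()
E
```

```text
pics
top [0.28349558 0.10220032 1.19985498] [ 1.92794919e-01 -7.17918912e-04 -9.81238811e-01]
side [0.0734105  1.05368509 0.61512553] [ 0.36808292 -0.82556944 -0.42772662]
{'time_s': np.float64(0.1), 'tool_pos': array([ 0.146, -0.633,  0.244]), 'tool_rot': array([-1.79903e+02,  7.00000e-03,  1.29970e+01]), 'force': array([ 0.728, -0.533, -0.425]), 'grip_width': np.float64(0.087), 'grasp_force': np.float64(0.0), 'qpos': array([77.813, 18.435, -4.016, 83.168,  1.297, 78.54 , -3.26 ])}
```

View pics/top0.png

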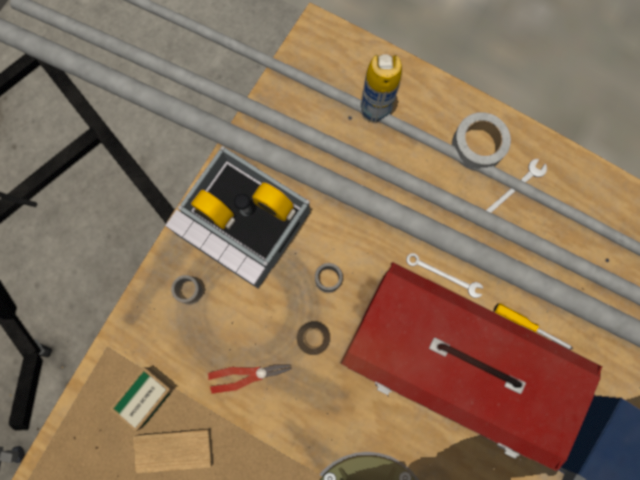

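View pics/side0.png

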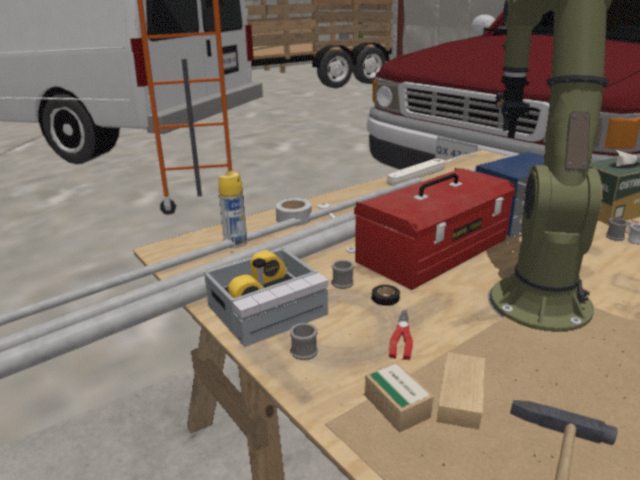

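The top view shows the box at about (240,215) with its rail along (170,220)-(260,275). Standing couplings are at (188,289) and (329,277), and there's a dark tape roll at (313,337). The side view shows the same two couplings at (303,341) and (343,273), with further grey rings at the right edge near (617,228). Next I'll measure these.

Run:
```python
from h import *
np.set_printoptions(precision=3,suppress=True)
c=cam('top');W=cloud(c)
s=cam('side');S=cloud(s)
def g(W,u,v,r=1): return np.nanmedian(W[v-r:v+r+1,u-r:u+r+1].reshape(-1,3),0)
for n,u,v in [('bench',250,320),('knob',244,204),('tapeL',208,207),('tapeR',270,198),('roll',301,340),('redbox',430,360),('pipe',330,190),('wrench2',448,273),('pipe2',330,150),('pipe3',430,140),('redcorner',395,268),('redcorner2',346,362)]: print(n,g(W,u,v))
for n,u,v in [('r1',617,222),('r2',634,226),('cA',303,341),('cB',343,273)]: print('side',n,g(S,u,v))
# rail: white-ish at z~.088
hsv=cv2.cvtColor(c['color'],cv2.COLOR_RGB2HSV)
z=W[...,2]
rm=((hsv[...,1]<45)&(hsv[...,2]>150)&(abs(z-.088)<.012)).astype(np.uint8); rm[:, 400:]=0; rm[:140]=0;rm[310:]=0
n,l,stt,cen=cv2.connectedComponentsWithStats(rm);print(stt[1:][stt[1:,4]>100])
m=rm.copy()
m=cv2.morphologyEx(m,cv2.MORPH_CLOSE,np.ones((5,5)));n,l,stt,_=cv2.connectedComponentsWithStats(m);i=1+np.argmax(stt[1:,4])
ys,xs=np.where(l==i);P=np.array([ray(c,x,y,.088)[:2] for x,y in zip(xs,ys)],np.float32)
print('rail',cv2.minAreaRect(P),cv2.boxPoints(cv2.minAreaRect(P)))
# couplings: points z 0.042..0.056
cm=((abs(z-.05)<.008)&(hsv[...,1]<90)).astype(np.uint8)
n,l,stt,_=cv2.connectedComponentsWithStats(cm)
for i in range(1,n):
    if stt[i,4]>60:
        ys,xs=np.where(l==i);P=np.array([ray(c,x,y,.05)[:2] for x,y in zip(xs,ys)],np.float32);print(stt[i],cv2.minEnclosingCircle(P))
```

```text
bench [0.364 0.22  0.001]
knob [0.565 0.223 0.114]
tapeL [0.563 0.29  0.103]
tapeR [0.579 0.177 0.105]
roll [0.325 0.121 0.018]
redbox [ 0.286 -0.094  0.17 ]
pipe [0.612 0.065 0.04 ]
wrench2 [ 0.456 -0.168 -0.001]
pipe2 [0.699 0.064 0.028]
pipe3 [ 0.722 -0.139  0.024]
redcorner [ 0.441 -0.041  0.161]
redcorner2 [0.284 0.044 0.168]
side r1 [-0.199 -0.461  0.041]
side r2 [-0.245 -0.448  0.041]
side cA [0.41  0.364 0.045]
side cB [0.433 0.091 0.041]
[[ 166  211   98   73 2048]]
rail ((0.4967632591724396, 0.2767559289932251), (0.19780214130878448, 0.04535119980573654), 56.61594009399414) [[0.423 0.207]
 [0.461 0.182]
 [0.57  0.347]
 [0.532 0.372]]
[    0    20   640   320 11006] ((0.6586223840713501, 0.12403959035873413), 0.7360779047012329)
[361  98  33  19 101] ((0.7939029932022095, -0.030534707009792328), 0.03280074894428253)
[ 456  112   55   54 1331] ((0.7172738909721375, -0.24006539583206177), 0.05666773393750191)
[202 156  62  33 183] ((0.6225190162658691, 0.25331494212150574), 0.059644851833581924)
[ 209  162   78   96 1653] ((0.5732932686805725, 0.23152410984039307), 0.10055024176836014)
[281 205  18  21  82] ((0.5609320402145386, 0.1436314731836319), 0.02203020080924034)
[315 263  28  28 257] ((0.4423392415046692, 0.06893140077590942), 0.026038847863674164)
[171 276  28  26 251] ((0.4188634157180786, 0.33900508284568787), 0.025841832160949707)
[ 118  372   48   56 1136] ((0.21365571022033691, 0.4158957302570343), 0.05101562663912773)
```

Run:
```python
from h import *
i=cv2.imread('pics/side0.png')[180:260,540:640];j=cv2.imread('pics/side0.png')[240:370,200:360]
k=cv2.imread('pics/top0.png')[140:300,160:360]
f=lambda a,w:cv2.resize(a,(w,300),interpolation=3)
cv2.imwrite('pics/c1.png',np.vstack([np.hstack([f(i,380),f(j,370)])]))
cv2.imwrite('pics/c2.png',cv2.resize(k,(750,600),interpolation=3))
```

```text
(no output)
```

View pics/c1.png

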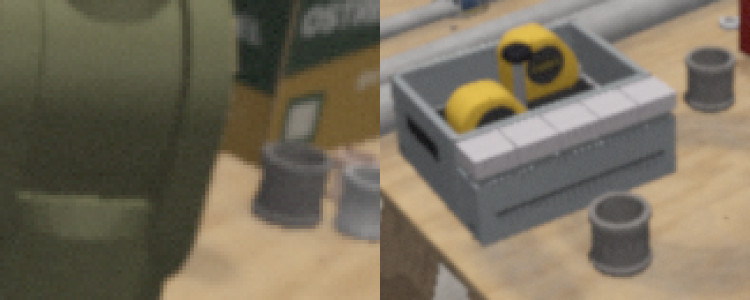

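View pics/c2.png

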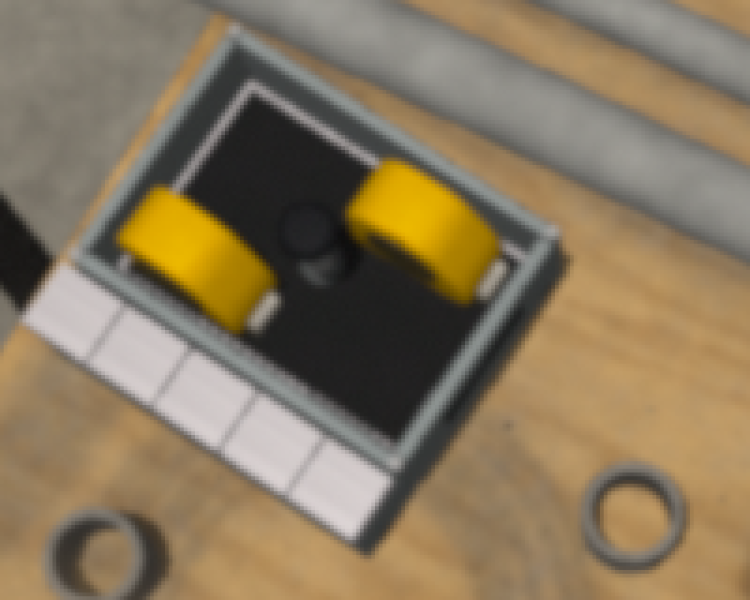

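The crops show five slats that look alike. The left tape is on the rail side of the knob, the right tape on the far side. A dark grey ring stands at the far right of the side view, so I'll compare its size and colour with the two known couplings.

Run:
```python
from h import *
np.set_printoptions(precision=3,suppress=True)
s=cam('side');S=cloud(s);z=S[...,2]
for n,(u0,u1,v0,v1) in dict(r=(600,640,205,250),A=(285,325,318,365),B=(325,362,255,295)).items():
    sub=S[v0:v1,u0:u1];col=s['color'][v0:v1,u0:u1]
    m=(sub[...,2]>.02)&(sub[...,2]<.06)&(cv2.cvtColor(col,cv2.COLOR_RGB2HSV)[...,1]<60)
    k,l,q,_=cv2.connectedComponentsWithStats(m.astype(np.uint8))
    for i in range(1,k):
        if q[i,4]>80:
            p=sub[l==i];print(n,q[i],'zmax',np.percentile(p[:,2],[50,98]),'med',np.median(p,0),'rgb',np.median(col[l==i],0),'xy',np.percentile(p,[3,97],axis=0)[:,:2].ravel())
```

```text
r [  8   1  32  33 540] zmax [0.04  0.055] med [-0.212 -0.427  0.04 ] rgb [96. 93. 88.] xy [-0.255 -0.564 -0.177 -0.412]
A [  5   5  27  30 661] zmax [0.041 0.053] med [0.418 0.35  0.041] rgb [84. 81. 79.] xy [0.395 0.319 0.44  0.367]
B [  7   5  22  22 401] zmax [0.042 0.053] med [0.439 0.085 0.042] rgb [84. 81. 79.] xy [0.418 0.048 0.462 0.096]
```

```bash
python3 - <<'E'
from h import *
i=cv2.imread('pics/side0.png')
s=cam('side')
# average several for noise
for n,(u,v) in dict(r1=(616,232),r2=(636,236),A=(303,345),B=(343,277)).items(): print(n,i[v-3:v+4,max(u-4,0):u+4].reshape(-1,3).mean(0))
f=s['K'][0,0];print(f)
S=cloud(s)
for v in (214,218,224,230,236,240,244): print(v,[tuple(np.round(S[v,u],2)) for u in (606,612,618,624,628,632,637)])
E
cat > look.py <<'E'
from h import *
import sys
n,u0,u1,v0,v1,name=sys.argv[1],*map(int,sys.argv[2:6]),sys.argv[6]
c=cam(n); k=min(780/(u1-u0),590/(v1-v0))
cv2.imwrite(name,cv2.resize(c['color'][v0:v1,u0:u1,::-1],None,fx=k,fy=k,interpolation=3))
E
python3 look.py side 560 640 190 250 pics/r.png
```

```text
r1 [70.42857143 71.82142857 74.67857143]
r2 [112.48214286 112.91071429 114.39285714]
A [72.33928571 73.33928571 76.17857143]
B [73.83928571 75.71428571 78.57142857]
511.9855573024266
214 [(np.float64(-0.18), np.float64(-0.54), np.float64(0.03)), (np.float64(-0.19), np.float64(-0.53), np.float64(0.04)), (np.float64(-0.21), np.float64(-0.55), np.float64(0.03)), (np.float64(-0.23), np.float64(-0.58), np.float64(0.03)), (np.float64(-0.25), np.float64(-0.59), np.float64(0.02)), (np.float64(-0.26), np.float64(-0.6), np.float64(0.02)), (np.float64(-0.28), np.float64(-0.62), np.float64(0.01))]
218 [(np.float64(-0.18), np.float64(-0.54), np.float64(0.02)), (np.float64(-0.18), np.float64(-0.46), np.float64(0.05)), (np.float64(-0.2), np.float64(-0.46), np.float64(0.05)), (np.float64(-0.24), np.float64(-0.58), np.float64(0.01)), (np.float64(-0.25), np.float64(-0.59), np.float64(0.01)), (np.float64(-0.27), np.float64(-0.6), np.float64(0.01)), (np.float64(-0.28), np.float64(-0.62), np.float64(0.0))]
224 [(np.float64(-0.18), np.float64(-0.54), np.float64(0.0)), (np.float64(-0.18), np.float64(-0.42)
[... 1231 characters left out ...]
t64(0.0)), (np.float64(-0.2), np.float64(-0.41), np.float64(0.01)), (np.float64(-0.22), np.float64(-0.43), np.float64(0.0)), (np.float64(-0.23), np.float64(-0.43), np.float64(0.0)), (np.float64(-0.24), np.float64(-0.42), np.float64(0.01)), (np.float64(-0.26), np.float64(-0.42), np.float64(0.01))]
244 [(np.float64(-0.17), np.float64(-0.38), np.float64(0.0)), (np.float64(-0.19), np.float64(-0.39), np.float64(0.0)), (np.float64(-0.2), np.float64(-0.39), np.float64(0.0)), (np.float64(-0.22), np.float64(-0.4), np.float64(0.0)), (np.float64(-0.23), np.float64(-0.41), np.float64(0.0)), (np.float64(-0.24), np.float64(-0.41), np.float64(0.0)), (np.float64(-0.26), np.float64(-0.41), np.float64(0.01))]
```

View pics/r.png

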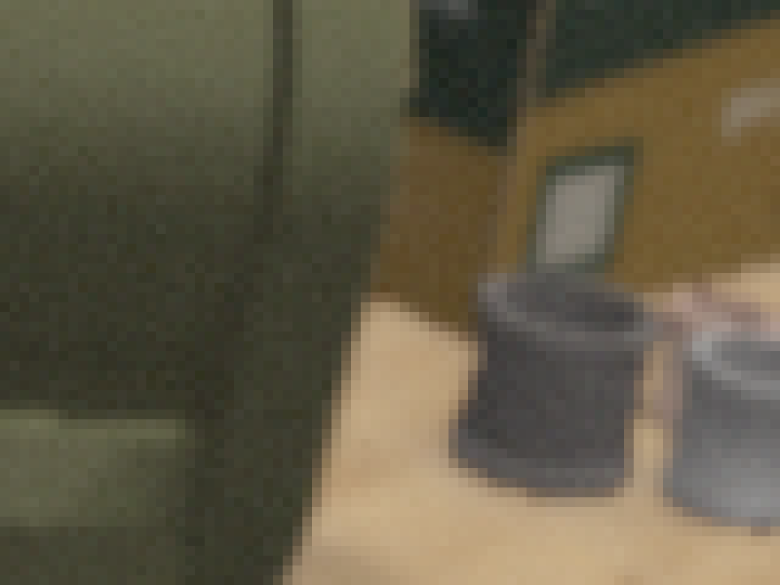

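This view shows a dark grey ring at full-image pixel (618,221). Its colour and size match the couplings, and a lighter grey one stands to its right at (636,230). The dark one is probably the third coupling, out of the top view, so I'll cast rays to place it.

Run:
```python
from h import *
np.set_printoptions(precision=3,suppress=True)
s=cam('side')
k=9.75
for n,a,b,z in [('rimc',567,302,.05),('rimL',480,290,.05),('rimR',657,315,.05),('rimfront',565,335,.05),('rimback',580,270,.05),('basefront',540,493,0),('r2rim',760,350,.05),('r2L',670,480,0.01),('boxcorner',485,330,0)]:
    print(n,ray(s,560+a/k-.5,190+b/k-.5,z))
P=ray(s,560+567/k-.5,190+302/k-.5,.05);o=env.get_obs()
print(np.hypot(*P[:2]),np.degrees(np.arctan2(P[1],P[0])))
```

```text
rimc [-0.198 -0.451  0.05 ]
rimL [-0.174 -0.451  0.05 ]
rimR [-0.223 -0.45   0.05 ]
rimfront [-0.195 -0.424  0.05 ]
rimback [-0.205 -0.479  0.05 ]
basefront [-0.198 -0.425  0.   ]
r2rim [-0.25  -0.434  0.05 ]
r2L [-0.233 -0.425  0.01 ]
boxcorner [-0.194 -0.549  0.   ]
0.4922169989644242 -113.74137463139445
```

```bash
python3 -m creep '[70,0,0,-3,0,0,0, 70,0,0,-3,0,0,0, 70,-9.8,-8.5,-3,0,0,6.2, 70,-9.8,-8.5,-3,0,0,6.2, 70,-9.8,-8.5,-3,0,0,6.2, 70,-9.8,-8.5,-3,0,0,6.2, 70,-9.8,-8.5,-3,0,0,6.2, 70,-9.8,-8.5,-3,0,0,6.2, 70,-9.8,-8.5,-3,0,0,6.2, 70,-9.8,-8.5,-3,0,0,6.2, 70,-9.8,-8.5,-3,0,0,6.2, 70,-9.8,-8.5,-3,0,0,6.2]' 20; python3 look.py side 400 640 60 260 pics/r2.png; python3 -c "from h import *;st()"
```

```text
time_s: 1.6
tool_pos: [-0.1982, -0.4507, 0.3349]
tool_rot: [180.0, -0.1, -24.3]
force: [0.6, -0.8, 0.7]
grip_width: 0.0702
grasp_force: 0.0
{'time_s': np.float64(1.65), 'tool_pos': array([-0.197, -0.451,  0.335]), 'tool_rot': array([ 1.79977e+02, -5.60000e-02, -2.41750e+01]), 'force': array([ 0.235,  0.31 , -1.234]), 'grip_width': np.float64(0.07), 'grasp_force': np.float64(0.0), 'qpos': array([95.917, -3.082, 14.016, 96.912,  0.694, 86.052, -4.309])}
```

View pics/r2.png

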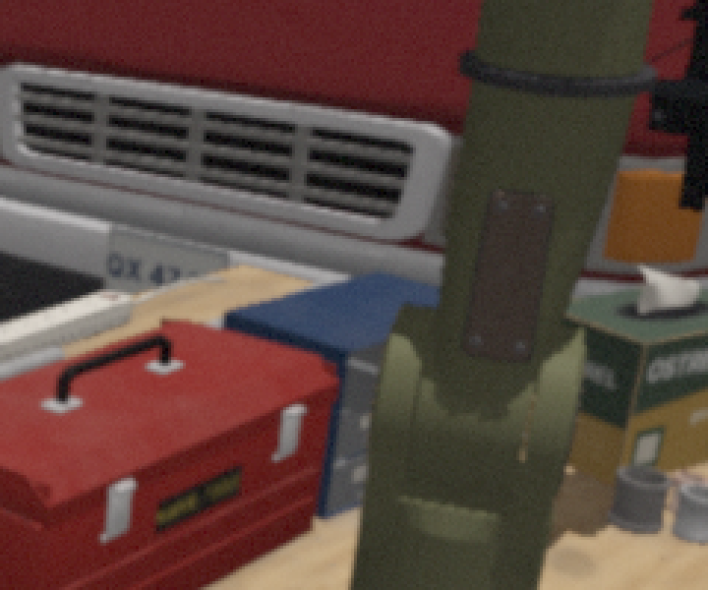

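The picture shows the gripper above the dark coupling at crop (640,497), with clear space round it. I'll go down and grip gently.

```bash
python3 -m creep '[70,0,0,8,0,0,0, 70,0,0,8,0,0,0, 70,0,0,8,0,0,0, 70,0,0,8,0,0,0, 70,0,0,8,0,0,0, 70,0,0,8.7,0,0,0, 70,0,0,9.2,0,0,0, 70,0,0,9.7,0,0,0]' 20 && python3 -m creep '[40,0,0,0,0,0,0, 40,0,0,0,0,0,0, 40,0,0,0,0,0,0, 40,0,0,0,0,0,0, 40,0,0,0,0,0,0, 40,0,0,0,0,0,0, 40,0,0,-0.3,0,0,0, 40,0,0,-0.6,0,0,0]' 25
```

```text
time_s: 2.45
tool_pos: [-0.1954, -0.4517, 0.0422]
tool_rot: [-179.9, -0.0, -24.0]
force: [0.3, 0.3, 0.8]
grip_width: 0.0703
grasp_force: 0.0
time_s: 3.25
tool_pos: [-0.1977, -0.4509, 0.0622]
tool_rot: [-180.0, 0.0, -24.2]
force: [-0.1, -0.5, -0.6]
grip_width: 0.0401
grasp_force: 0.0
```

```bash
python3 look.py side 540 640 150 250 pics/r3.png
python3 - <<'E'
from h import *
o=st();s=cam('side')
for p in ([-.1977,-.4509,.04],[-.198,-.451,.05],[-.198,-.451,0]):
    print(cv2.projectPoints(np.array([p]),cv2.Rodrigues(s['R'])[0],s['t'],s['K'],s['D'])[0].ravel())
E
```

```text
{'time_s': np.float64(3.3), 'tool_pos': array([-0.198, -0.452,  0.064]), 'tool_rot': array([ 1.79831e+02, -2.50000e-02, -2.42220e+01]), 'force': array([ 0.131, -0.695, -0.035]), 'grip_width': np.float64(0.04), 'grasp_force': np.float64(0.0), 'qpos': array([ 97.059,   9.28 ,  14.54 , 116.959,  -2.892,  53.918,  -1.109])}
[616.71738917 223.63633503]
[617.57470951 220.40842484]
[613.82249658 236.38228494]
```

View pics/r3.png

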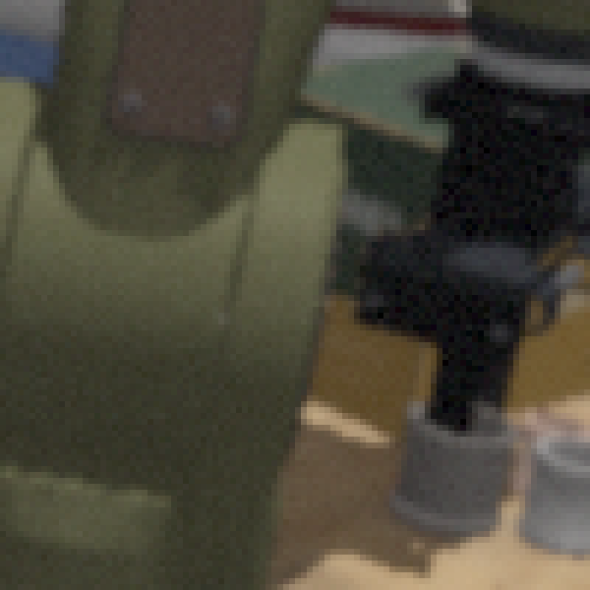

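The view shows the gripper standing at (450,420) in the crop, inside an unmoved ring. The fingers passed straight through it, so it's scenery and only two couplings are real. I'll head for the rail.

```bash
cat > go.py <<'E'
from h import *
import sys
# targets: x,y,z,yaw groups -> units in the current tool frame
a=np.array(list(map(float,sys.argv[1:]))).reshape(-1,4)
o=env.get_obs();R=Ro.from_euler('xyz',o['tool_rot'],degrees=True);p=np.array(o['tool_pos'])
print('t',o['time_s'],'pos',p.round(4),'rot',np.round(o['tool_rot'],1),'F',np.round(o['force'],1))
for x,y,z,w in a:
    d=R.inv().apply(np.array([x,y,z])-p)/.03
    r=(R.inv()*Ro.from_euler('xyz',[180,0,w],degrees=True)).as_rotvec(degrees=True)/6
    print(np.round(d,2),np.round(r,2))
E
python3 go.py -.1 -.55 .30 -24 .25 -.55 .30 36 .5 -.2 .3 86
```

```text
t 3.35 pos [-0.1982 -0.4524  0.0635] rot [179.8  -0.  -24.2] F [-0.4 -0.8  0. ]
[ 4.32  1.65 -7.88] [ 0.03 -0.01 -0.03]
[14.97 -3.13 -7.89] [ 3.000e-02  1.000e-02 -1.003e+01]
[ 17.78 -17.19  -7.93] [  0.03   0.03 -18.37]
```

```bash
python3 -m creep '[40,0,0,-6,0,0,0, 40,0,0,-6,0,0,0, 40,0,0,-6,0,0,0, 20,4.3,1.6,-7.9,0,0,0, 20,4.3,1.6,-7.9,0,0,-1, 0,15,-3.1,-7.9,0,0,-10, 0,15,-3.1,-7.9,0,0,-10, 0,15,-3.1,-7.9,0,0,-10, 0,15,-3.1,-7.9,0,0,-10, 0,15,-3.1,-7.9,0,0,-10, 0,15,-3.1,-7.9,0,0,-10, 0,15,-3.1,-7.9,0,0,-10]' ; python3 go.py .5 -.2 .3 86 .5 .28 .22 146.6
```

```text
time_s: 4.55
tool_pos: [0.2112, -0.5463, 0.2955]
tool_rot: [180.0, 0.0, 36.0]
force: [-1.1, 0.2, -0.6]
grip_width: 0.0003
grasp_force: 0.0
t 4.55 pos [ 0.2112 -0.5463  0.2955] rot [180.   0.  36.] F [-1.1  0.2 -0.6]
[14.57 -3.68 -0.16] [ 0.01  0.01 -8.33]
[ 23.98 -16.62   2.5 ] [ 0.000e+00  1.000e-02 -1.843e+01]
```

```bash
python3 -m creep '[0,14.6,-3.7,0,0,0,-8.3, 0,14.6,-3.7,0,0,0,-8.3, 0,14.6,-3.7,0,0,0,-8.3, 0,14.6,-3.7,0,0,0,-8.3, 0,14.6,-3.7,0,0,0,-8.3, 0,14.6,-3.7,0,0,0,-8.3, 0,14.6,-3.7,0,0,0,-8.3, 0,14.6,-3.7,0,0,0,-8.3, 0,14.6,-3.7,0,0,0,-8.3]' ; python3 -m creep '[0,0,0,0,0,0,0]'; python3 go.py .49 .28 .22 146.6
```

```text
time_s: 5.45
tool_pos: [0.4994, -0.2, 0.2954]
tool_rot: [180.0, 0.1, 85.6]
force: [1.5, -0.0, 0.0]
grip_width: 0.0006
grasp_force: 0.0
time_s: 5.55
tool_pos: [0.5027, -0.1932, 0.2955]
tool_rot: [179.8, -0.2, 86.3]
force: [-0.8, 0.6, 0.3]
grip_width: 0.0003
grasp_force: 0.0
t 5.55 pos [ 0.5027 -0.1932  0.2955] rot [179.8  -0.2  86.3] F [-0.8  0.6  0.3]
[15.7  -1.44  2.57] [  0.04  -0.02 -10.05]
```

```bash
python3 -m creep '[0,15.7,-1.45,2.5,0,0,-10.05, 0,15.7,-1.45,2.5,0,0,-10.05, 0,15.7,-1.45,2.5,0,0,-10.05, 0,15.7,-1.45,2.5,0,0,-10.05, 0,15.7,-1.45,2.5,0,0,-10.05, 0,15.7,-1.45,2.5,0,0,-10.05, 0,15.7,-1.45,2.5,0,0,-10.05, 0,15.7,-1.45,2.5,0,0,-10.05, 0,15.7,-1.45,2.5,0,0,-10.05, 0,15.7,-1.45,2.5,0,0,-10.05, 0,15.7,-1.45,2.5,0,0,-10.05, 0,15.7,-1.45,2.5,0,0,-10.05]' ; python3 go.py .49 .281 .115 146.6 .49 .281 .110 146.6; python3 look.py top 140 340 130 280 pics/t1.png;  python3 - <<'E'
from h import *
# recheck coupling positions
c=cam('top');z=cloud(c)[...,2];hsv=cv2.cvtColor(c['color'],cv2.COLOR_RGB2HSV)
l0=((abs(z-.05)<.01)&(hsv[...,1]<90)).astype(np.uint8)
n,l,s,_=cv2.connectedComponentsWithStats(l0)
for i in range(1,n):
    if 150<s[i,4]<700:
        ys,xs=np.where(l==i);P=np.array([ray(c,x,y,.05)[:2] for x,y in zip(xs,ys)],np.float32);print(s[i],cv2.minEnclosingCircle(P))
E
```

```text
time_s: 6.75
tool_pos: [0.4912, 0.2712, 0.2196]
tool_rot: [-179.9, -0.0, 146.0]
force: [0.1, -0.8, -0.1]
grip_width: 0.0006
grasp_force: 0.0
t 6.75 pos [0.4912 0.2712 0.2196] rot [-179.9   -0.   146. ] F [ 0.1 -0.8 -0.1]
[0.22 0.25 3.49] [-0.01 -0.   -0.11]
[0.22 0.25 3.65] [-0.01 -0.   -0.11]
[218 162  43  36 645] ((0.6333406567573547, 0.2413780391216278), 0.04246750473976135)
[248 199  53  42 569] ((0.5637974739074707, 0.17431692779064178), 0.05289414897561073)
[315 263  28  28 255] ((0.4423392415046692, 0.06893140077590942), 0.026038847863674164)
[171 276  28  26 249] ((0.4188634157180786, 0.33900508284568787), 0.025841832160949707)
```

View pics/t1.png

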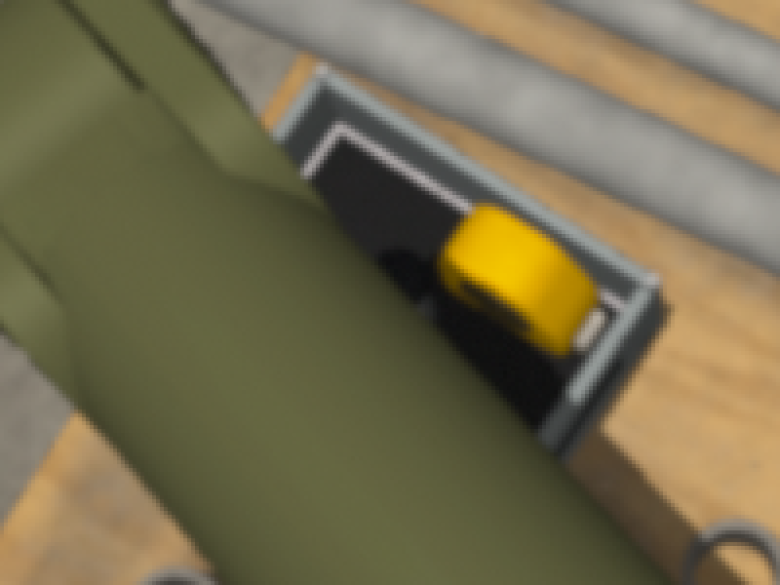

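The arm covers the rail in this view. The far tape at (520,275) and coupling B are undisturbed. I'll go down onto the middle slat.

```bash
python3 -m creep '[0,0,0,1.5,0,0,0, 0,0,0,3,0,0,0, 0,0,0,3.4,0,0,0, 0,0,0,3.4,0,0,0]'; python3 go.py .49 .281 .110 146.6
```

```text
time_s: 7.25
tool_pos: [0.4909, 0.2693, 0.1167]
tool_rot: [-179.8, -0.1, 145.8]
force: [0.4, 0.4, 0.2]
grip_width: 0.0001
grasp_force: 0.0
t 7.25 pos [0.4909 0.2693 0.1167] rot [-1.798e+02 -1.000e-01  1.458e+02] F [0.4 0.4 0.2]
[0.24 0.31 0.22] [-0.03 -0.01 -0.14]
```

```bash
python3 -m creep '[0,0.24,0.31,0,0,0,-0.14, 0,0.24,0.31,0,0,0,-0.14]'; for i in 1 2 3 4 5; do python3 -m creep '[0,0,0,0.07,0,0,0]'|grep -E 'pos|force: \['; done
```

```text
time_s: 7.45
tool_pos: [0.4915, 0.286, 0.1206]
tool_rot: [179.7, 0.1, 146.8]
force: [-0.2, -0.0, 1.0]
grip_width: 0.0006
grasp_force: 0.0
tool_pos: [0.4915, 0.2847, 0.118]
force: [-0.1, 0.5, 0.3]
tool_pos: [0.4912, 0.2835, 0.1147]
force: [0.1, -0.1, 0.3]
tool_pos: [0.4909, 0.283, 0.1119]
force: [-0.2, 0.9, -0.4]
tool_pos: [0.4907, 0.2829, 0.1095]
force: [-0.6, -0.5, 3.1]
tool_pos: [0.4908, 0.283, 0.1081]
force: [-3.6, -4.1, 18.6]
```

```bash
python3 -m creep '[0,0,0,-0.3,0,0,0, 0,0,1.27,-0.3,0,0,0, 0,0,1.27,-0.3,0,0,0, 0,0,1.27,-0.1,0,0,0, 0,0,1.27,-0.07,0,0,0]'|grep -E 'pos|force: \['; for i in 1 2 3; do python3 -m creep '[0,0,0,0.06,0,0,0]'|grep -E 'pos|force: \['; done
```

```text
tool_pos: [0.5111, 0.3152, 0.1091]
force: [-1.1, 1.7, 4.1]
tool_pos: [0.5111, 0.3152, 0.1083]
force: [-2.1, -0.0, 12.1]
tool_pos: [0.5111, 0.3153, 0.108]
force: [-5.2, -2.3, 20.8]
tool_pos: [0.5111, 0.3153, 0.1077]
force: [-8.2, -5.7, 30.4]
```

```bash
python3 -m creep '[0,0,0,-0.4,0,0,0, 0,0,1.33,-0.4,0,0,0, 0,0,1.33,-0.4,0,0,0, 0,0,1.33,-0.2,0,0,0, 0,0,1.33,-0.17,0,0,0]'|grep -E 'pos|force: \['; for i in 1 2 3; do python3 -m creep '[0,0,0,0.06,0,0,0]'|grep -E 'pos|force: \['; done
```

```text
tool_pos: [0.533, 0.348, 0.1088]
force: [-0.6, 1.3, 4.9]
tool_pos: [0.5331, 0.348, 0.1082]
force: [-3.5, -1.5, 14.4]
tool_pos: [0.5331, 0.348, 0.108]
force: [-4.2, -3.0, 22.0]
tool_pos: [0.5331, 0.3481, 0.1077]
force: [-7.7, -5.9, 29.8]
```

```bash
python3 -m creep '[0,0,0,-0.5,0,0,0, 0,0,-1.5,-0.6,0,0,0, 0,0,-3.99,-0.6,0,0,0, 0,0,-3.99,-0.6,0,0,0, 0,0,-3.99,-0.6,0,0,0, 0,0,-3.99,-0.2,0,0,0, 0,0,-3.99,-0.17,0,0,0]'|grep -E 'pos|force: \['; for i in 1 2 3; do python3 -m creep '[0,0,0,0.06,0,0,0]'|grep -E 'pos|force: \['; done
```

```text
tool_pos: [0.4674, 0.2479, 0.1076]
force: [0.4, -0.9, -0.3]
tool_pos: [0.4676, 0.2489, 0.1066]
force: [0.1, 0.2, 0.2]
tool_pos: [0.4676, 0.2491, 0.105]
force: [-0.3, 0.3, 1.4]
tool_pos: [0.4676, 0.2491, 0.1033]
force: [-1.0, 0.2, 1.5]
```

The slat drops away here. I'll press on down to the catch.

```bash
for i in 1 2; do python3 -m creep '[0,0,0,0.06,0,0,0, 0,0,0,0.12,0,0,0]'|grep -E 'pos|force: \['; done;  for i in 1 2 3 4; do python3 -m creep '[0,0,0,0.06,0,0,0]'|grep -E 'pos|force: \['; done
```

```text
tool_pos: [0.4676, 0.2491, 0.1008]
force: [-3.5, -1.9, 14.0]
tool_pos: [0.4676, 0.249, 0.0967]
force: [-1.9, 1.1, 1.3]
tool_pos: [0.4676, 0.2491, 0.0949]
force: [-3.3, -0.2, 6.5]
tool_pos: [0.4677, 0.2491, 0.0937]
force: [-6.2, -1.6, 22.6]
tool_pos: [0.4677, 0.2491, 0.0935]
force: [-11.5, -5.3, 34.1]
tool_pos: [0.4677, 0.2492, 0.0933]
force: [-14.9, -7.1, 47.4]
```

The force dropped at 14 mm, so the catch has let go. I'll lift off and swing aside to look.

```bash
python3 -m creep '[0,0,0,-2,0,0,0, 0,0,0,-4,0,0,0, 0,0,0,-6.5,0,0,0, 0,0,0,-6.5,0,0,0, 0,0,0,-6.5,0,0,0, 60,1.5,-11.5,-6.5,0,0,7, 60,1.5,-11.5,-6.5,0,0,7, 60,1.5,-11.5,-6.5,0,0,7, 60,1.5,-11.5,-6.5,0,0,7, 60,1.5,-11.5,-6.5,0,0,7, 60,1.5,-11.5,-6.5,0,0,7, 60,1.5,-11.5,-6.5,0,0,7]'; python3 look.py top 150 370 130 300 pics/t2.png
cat > see.py <<'E'
from h import *
np.set_printoptions(precision=4,suppress=True)
c=cam('top');W=cloud(c);z=W[...,2];hsv=cv2.cvtColor(c['color'],cv2.COLOR_RGB2HSV)
B=np.array([.5695,.2285]);a=np.radians(-33.4);ex=np.array([np.cos(a),np.sin(a)]);ey=np.array([-ex[1],ex[0]])
l0=((abs(z-.05)<.01)&(hsv[...,1]<90)).astype(np.uint8)
n,l,s,_=cv2.connectedComponentsWithStats(l0)
for i in range(1,n):
    if 150<s[i,4]<700:
        ys,xs=np.where(l==i);P=np.array([ray(c,x,y,.05)[:2] for x,y in zip(xs,ys)],np.float32);ct,r=cv2.minEnclosingCircle(P)
        if r<.032: print('coupling',np.array(ct),r)
y=((hsv[...,0]>18)&(hsv[...,0]<30)&(hsv[...,1]>170)&(hsv[...,2]>120)).astype(np.uint8); y[310:]=0;y[:140]=0;y[:,400:]=0
n,l,s,_=cv2.connectedComponentsWithStats(y)
for i in range(1,n):
    if s[i,4]>60:
        p=W[(l==i)&np.isfinite(z)];top=np.percentile(p[:,2],95);q=p[p[:,2]>top-.012]
        rect=cv2.minAreaRect(p[p[:,2]>top-.03][:,:2].astype(np.float32))
        d=(q[:,:2]-B); print('tape',s[i],'top',top,'mean',q.mean(0),'box x',np.percentile(d@ex,[3,97]),'y',np.percentile(d@ey,[3,97]),'rect',rect)
k=(abs(z-.155)<.03)&(hsv[...,2]<70)&(np.hypot(W[...,0]-B[0],W[...,1]-B[1])<.04)
if k.any(): p=W[k];t=np.percentile(p[:,2],90);q=p[p[:,2]>t-.01];print('knob',q.mean(0),t,'box',(q.mean(0)[:2]-B)@np.c_[ex,ey])
E
python3 see.py
```

```text
time_s: 12.55
tool_pos: [0.2903, 0.043, 0.1921]
tool_rot: [-170.1, 4.7, 104.5]
force: [0.2, 0.3, -1.4]
grip_width: 0.0483
grasp_force: 0.1
coupling [0.4189 0.339 ] 0.025841832160949707
tape [251 177  41  37 790] top 0.1446917926052105 mean [0.5834 0.1775 0.1404] box x [0.0238 0.0558] y [-0.0576 -0.0104] rect ((0.5821645855903625, 0.1743263602256775), (0.0675121396780014, 0.03514104336500168), 58.28932571411133)
tape [189 184  40  39 808] top 0.1446752814598763 mean [0.5693 0.2911 0.1404] box x [-0.0513 -0.0178] y [0.0302 0.0767] rect ((0.5675251483917236, 0.287577360868454), (0.06448507308959961, 0.03642726317048073), 55.1539306640625)
knob [0.5707 0.2271 0.1522] 0.15482704983712353 box [ 0.0018 -0.0005]
```

View pics/t2.png

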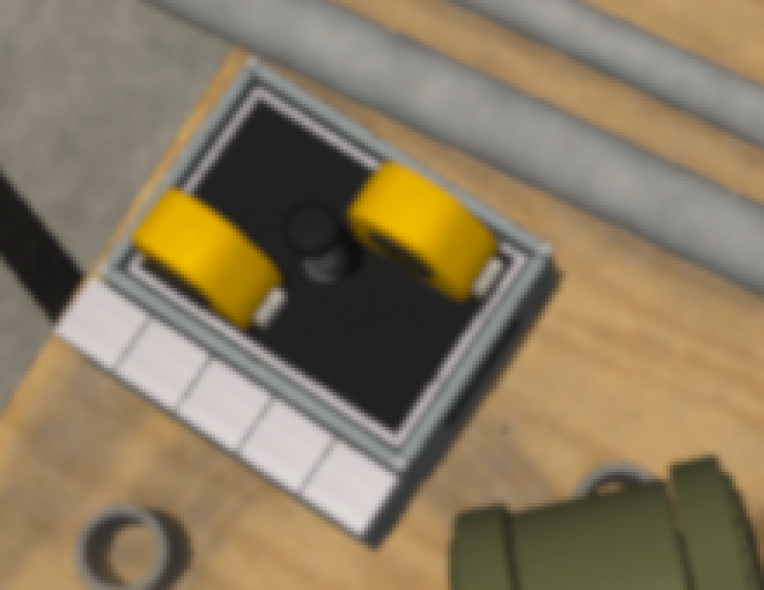

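The tray is up: tape tops are at z 0.144 and the knob is at (0.571,0.227,0.153). The left tape is centred near box (-0.034,0.05) and the right one near (0.040,-0.034). My last move went close to the reach limit, so I'll come back out first.

```bash
python3 go.py .40 .2 .25 104.5 .5 .26 .25 56.6
```

```text
t 12.65 pos [0.2833 0.0452 0.1866] rot [-169.3    4.6  105.1] F [-1.7  1.1  0.6]
[ 3.79  4.56 -3.33] [-1.79  0.77  0.04]
[ 4.84  8.22 -4.11] [-1.36  1.47  7.99]
```

```bash
python3 -m creep '[50,3.8,4.6,-3.3,-1.8,0.8,0, 50,3.8,4.6,-3.3,-1.8,0.8,0, 50,3.8,4.6,-3.3,-1.8,0.8,0, 50,3.8,4.6,-3.3,-1.8,0.8,0, 50,3.8,4.6,-3.3,-1.8,0.8,0]'; python3 -m creep '[50,0,0,0,0,0,0]' >/dev/null;  python3 go.py .5 .26 .25 56.6 .568 .289 .22 56.6
```

```text
time_s: 13.15
tool_pos: [0.4084, 0.2081, 0.2602]
tool_rot: [178.9, -0.3, 105.1]
force: [0.2, -1.0, -0.0]
grip_width: 0.0503
grasp_force: 0.0
t 13.25 pos [0.4079 0.2068 0.2592] rot [179.   -0.3 105.1] F [-0.2 -0.4 -0.1]
[0.91 3.42 0.37] [ 0.14 -0.12  8.08]
[1.25 5.84 1.42] [ 0.14 -0.12  8.08]
```

```bash
python3 -m creep '[50,1.25,5.8,0,0.14,-0.12,8.08, 50,1.25,5.8,0,0.14,-0.12,8.08, 50,1.25,5.8,0,0.14,-0.12,8.08, 50,1.25,5.8,0.5,0.14,-0.12,8.08, 50,1.25,5.8,1.4,0.14,-0.12,8.08, 50,1.25,5.8,1.4,0.14,-0.12,8.08, 50,1.25,5.8,1.4,0.14,-0.12,8.08, 50,1.25,5.8,1.4,0.14,-0.12,8.08]';  python3 go.py .568 .289 .17 56.6 .568 .289 .118 56.6
```

```text
time_s: 14.05
tool_pos: [0.5654, 0.2831, 0.2182]
tool_rot: [-180.0, 0.2, 56.4]
force: [-0.1, -0.4, 1.1]
grip_width: 0.0501
grasp_force: 0.0
t 14.05 pos [0.5654 0.2831 0.2182] rot [-180.     0.2   56.4] F [-0.1 -0.4  1.1]
[ 0.22 -0.04  1.61] [-0.    0.04 -0.03]
[ 0.22 -0.03  3.34] [-0.    0.04 -0.03]
```

```bash
python3 -m creep '[54,0.2,0,0.8,0,0,0, 54,0.2,0,1.6,0,0,0, 54,0.2,0,2,0,0,0, 54,0.2,0,2.4,0,0,0]' |grep -E "pos|force: \["; python3 -m creep '[54,0,0,0.3,0,0,0, 54,0,0,0.6,0,0,0, 54,0,0,0.9,0,0,0]' |grep -E "pos|force: \["; python3 -m creep '[25,0,0,0,0,0,0, 25,0,0,0,0,0,0, 25,0,0,0,0,0,0, 25,0,0,0,0,0,0, 25,0,0,0,0,0,0, 25,0,0,0,0,0,0]' 30
```

```text
tool_pos: [0.5684, 0.288, 0.1457]
force: [0.5, 0.2, 1.1]
tool_pos: [0.5684, 0.2883, 0.1184]
force: [0.0, 0.2, 0.0]
time_s: 15.35
tool_pos: [0.5682, 0.2884, 0.1188]
tool_rot: [-180.0, 0.2, 56.3]
force: [-0.1, -0.2, 0.7]
grip_width: 0.0357
grasp_force: 29.7
```

```bash
python3 -m creep '[25,0,0,-1,0,0,0, 25,0,0,-2,0,0,0, 25,0,0,-3.5,0,0,0, 25,0,0,-3.5,0,0,0]' 30;  python3 go.py .3766 .2538 .22 146.6
```

```text
time_s: 15.75
tool_pos: [0.5712, 0.2901, 0.2303]
tool_rot: [179.7, -0.3, 56.3]
force: [0.2, 0.7, -2.0]
grip_width: 0.036
grasp_force: 29.7
t 15.75 pos [0.5712 0.2901 0.2303] rot [179.7  -0.3  56.3] F [ 0.2  0.7 -2. ]
[-4.61 -4.73  0.29] [  0.08  -0.   -15.05]
```

```bash
python3 -m creep '[25,-4.6,-4.7,0,0,0,-15, 25,-4.6,-4.7,0,0,0,-15, 25,-4.6,-4.7,0,0,0,-15, 25,-4.6,-4.7,0,0,0,-15, 25,-4.6,-4.7,0,0,0,-15, 25,-4.6,-4.7,0,0,0,-15, 25,-4.6,-4.7,0,0,0,-15, 25,-4.6,-4.7,0,0,0,-15, 25,-4.6,-4.7,0,0,0,-15, 25,-4.6,-4.7,0,0,0,-15, 25,-4.6,-4.7,0,0,0,-15, 25,-4.6,-4.7,0,0,0,-15]' 30;  python3 go.py .3766 .2538 .048 146.6
```

```text
time_s: 16.95
tool_pos: [0.3739, 0.2515, 0.2232]
tool_rot: [-179.6, -0.1, 146.3]
force: [-0.9, -0.0, -3.1]
grip_width: 0.0357
grasp_force: 29.7
t 16.95 pos [0.3739 0.2515 0.2232] rot [-1.796e+02 -1.000e-01  1.463e+02] F [-0.9 -0.  -3.1]
[-0.04  0.15  5.84] [-0.06 -0.01 -0.05]
```

```bash
python3 -m creep '[25,0,0.1,1.5,0,0,0, 25,0,0.1,3,0,0,0, 25,0,0.1,4.5,0,0,0, 25,0,0.1,5.3,0,0,0, 25,0,0.1,5.7,0,0,0, 25,0,0.1,5.7,0,0,0]' 30; for i in 1 2 3; do python3 -m creep '[25,0,0,0.08,0,0,0]'|grep -E "pos|force: \["; done
```

```text
time_s: 17.55
tool_pos: [0.3745, 0.2531, 0.0517]
tool_rot: [-179.6, -0.1, 146.2]
force: [0.5, 0.3, -2.9]
grip_width: 0.0359
grasp_force: 29.7
tool_pos: [0.3767, 0.2546, 0.0519]
force: [0.3, 0.0, -2.2]
tool_pos: [0.3769, 0.2547, 0.0498]
force: [0.7, 0.4, -3.4]
tool_pos: [0.3765, 0.2544, 0.047]
force: [-0.5, -0.2, -2.8]
```

```bash
for i in 1 2 3 4; do python3 -m creep '[25,0,0,0.07,0,0,0]'|grep -E "pos|force: \["; done
```

```text
tool_pos: [0.3761, 0.2541, 0.0444]
force: [0.6, -0.3, -1.9]
tool_pos: [0.3758, 0.2539, 0.042]
force: [0.9, -0.2, -2.8]
tool_pos: [0.3756, 0.2538, 0.0396]
force: [0.2, 0.5, -3.3]
tool_pos: [0.3756, 0.2538, 0.0392]
force: [-8.9, -6.0, 30.8]
```

```bash
python3 -m creep '[54,0,0,-0.05,0,0,0, 54,0,0,-0.05,0,0,0, 54,0,0,-0.05,0,0,0, 66,0,0,-1.5,0,0,0, 66,0,0,-3,0,0,0, 66,0,0,-3,0,0,0]' 30;python3 see.py; python3 go.py .4189 .339 .12 146.6 .4189 .339 .040 146.6
```

```text
time_s: 18.85
tool_pos: [0.3793, 0.2567, 0.1332]
tool_rot: [179.7, 0.2, 146.3]
force: [0.2, 0.9, 0.8]
grip_width: 0.064
grasp_force: 0.0
coupling [0.4423 0.0689] 0.026013698428869247
tape [250 176  42  38 814] top 0.15368794756540494 mean [0.5833 0.1779 0.1494] box x [0.0236 0.0558] y [-0.057  -0.0108] rect ((0.5819085240364075, 0.17494860291481018), (0.06781407445669174, 0.034727927297353745), 56.685081481933594)
knob [0.5708 0.2269 0.1614] 0.16425963714812403 box [ 0.002  -0.0006]
t 18.9 pos [0.3779 0.2555 0.1305] rot [1.799e+02 1.000e-01 1.463e+02] F [ 0.4  0.3 -1.6]
[0.41 3.07 0.36] [ 0.01  0.02 -0.05]
[0.41 3.07 3.02] [ 0.01  0.02 -0.05]
```

```bash
cat > sidec.py <<'E'
from h import *
import sys
x,y=map(float,sys.argv[1:3])
s=cam('side');S=cloud(s)
m=(abs(S[...,2]-.048)<.006)&(np.hypot(S[...,0]-x,S[...,1]-y)<.07)&(cv2.cvtColor(s['color'],cv2.COLOR_RGB2HSV)[...,1]<70)
p=S[m][:,:2].astype(np.float32);print(len(p),cv2.minEnclosingCircle(p),np.median(p,0))
E
python3 sidec.py .4189 .339; python3 -m creep '[66,0.4,3.05,0,0,0,0, 66,0.4,3.05,0,0,0,0, 66,0.4,3.05,0.3,0,0,0, 66,0.4,3.05,0.3,0,0,0]' 40;python3 go.py .4189 .339 .040 146.6
```

```text
307 ((0.419625461101532, 0.34323227405548096), 0.028970319777727127) [0.41827732 0.34341568]
time_s: 19.35
tool_pos: [0.4147, 0.336, 0.1148]
tool_rot: [-179.4, -0.2, 146.4]
force: [-0.4, -0.6, -0.8]
grip_width: 0.066
grasp_force: 0.0
t 19.35 pos [0.4147 0.336  0.1148] rot [-179.4   -0.2  146.4] F [-0.4 -0.6 -0.8]
[-0.07  0.19  2.49] [-0.1  -0.03 -0.04]
```

```bash
python3 -m creep '[66,0,0.05,0.8,0,0,0, 66,0,0.05,1.5,0,0,0, 66,0,0.05,2,0,0,0, 66,0,0.05,2.5,0,0,0, 66,0,0.05,2.5,0,0,0]' |grep -E "pos|force: \[";python3 -m creep '[40,0,0,0,0,0,0, 40,0,0,0,0,0,0, 40,0,0,0,0,0,0, 40,0,0,0,0,0,0, 40,0,0,0,0,0,0, 40,0,0,0,0,0,0, 40,0,0,-1,0,0,0, 40,0,0,-2,0,0,0]' 40
```

```text
tool_pos: [0.4157, 0.336, 0.0408]
force: [-0.4, -0.4, -0.3]
time_s: 20.65
tool_pos: [0.415, 0.3355, 0.1014]
tool_rot: [-179.3, -0.2, 146.3]
force: [-0.6, 0.8, -2.3]
grip_width: 0.0489
grasp_force: 39.7
```

```bash
python3 -m creep '[40,0,0,-1,0,0,0, 40,0,0,-2.6,0,0,0, 40,0,0,-2.6,0,0,0]' 40; python3 go.py .568 .283 .175 146.6
```

```text
time_s: 20.95
tool_pos: [0.4194, 0.3395, 0.1863]
tool_rot: [179.9, 0.1, 146.3]
force: [-0.1, 0.8, -2.7]
grip_width: 0.0487
grasp_force: 39.7
t 20.95 pos [0.4194 0.3395 0.1863] rot [1.799e+02 1.000e-01 1.463e+02] F [-0.1  0.8 -2.7]
[-5.17  1.18  0.39] [ 0.02  0.02 -0.05]
```

```bash
python3 -m creep '[40,-5.17,1.18,0,0,0,0, 40,-5.17,1.18,0,0,0,0, 40,-5.17,1.18,0,0,0,0, 40,-5.17,1.18,0,0,0,0, 40,-5.17,1.18,0,0,0,0, 40,-5.17,1.18,0,0,0,0]' 40; python3 -m creep '[40,0,0,0.3,0,0,0, 40,0,0,0.5,0,0,0]'; python3 go.py .568 .283 .145 146.6
```

```text
time_s: 21.55
tool_pos: [0.5639, 0.2819, 0.1788]
tool_rot: [-179.5, -0.2, 146.3]
force: [-1.3, 1.0, -3.8]
grip_width: 0.0489
grasp_force: 39.9
time_s: 21.75
tool_pos: [0.5643, 0.2827, 0.1648]
tool_rot: [-179.7, -0.1, 146.4]
force: [0.5, 0.4, -2.9]
grip_width: 0.0487
grasp_force: 39.9
t 21.75 pos [0.5643 0.2827 0.1648] rot [-1.797e+02 -1.000e-01  1.464e+02] F [ 0.5  0.4 -2.9]
[-0.1   0.08  0.66] [-0.05 -0.02 -0.03]
```

```bash
python3 -m creep '[40,-0.1,0.05,0.4,0,0,0, 40,-0.1,0.05,0.8,0,0,0, 40,-0.1,0.05,1.1,0,0,0, 40,-0.1,0.05,1.35,0,0,0, 40,-0.1,0.05,1.35,0,0,0]' 40; python3 go.py .568 .283 .122 146.6
```

```text
time_s: 22.25
tool_pos: [0.5689, 0.2808, 0.1242]
tool_rot: [-179.6, -0.1, 146.3]
force: [-1.5, -0.8, -1.0]
grip_width: 0.0488
grasp_force: 39.9
t 22.25 pos [0.5689 0.2808 0.1242] rot [-1.796e+02 -1.000e-01  1.463e+02] F [-1.5 -0.8 -1. ]
[0.06 0.05 0.07] [-0.06 -0.01 -0.05]
```

Mostly carried by the tray now; release, lift and look.

```bash
python3 -m creep '[40,0,0,0.08,0,0,0, 62,0,0,0.08,0,0,0, 62,0,0,0.08,0,0,0, 62,0,0,0.08,0,0,0, 62,0,0,-1,0,0,0, 54,0,0,-2.5,0,0,0, 54,0,0,-3.3,0,0,0, 54,0,0,-3.3,0,0,0]' 40; python3 go.py .45 .13 .24 120  .582 .175 .24 56.6
```

```text
time_s: 23.05
tool_pos: [0.5722, 0.283, 0.2299]
tool_rot: [179.8, 0.2, 146.3]
force: [-0.4, -0.1, 0.1]
grip_width: 0.0547
grasp_force: 0.0
t 23.05 pos [0.5722 0.283  0.2299] rot [179.8   0.2 146.3] F [-0.4 -0.1  0.1]
[ 0.56 -6.5  -0.36] [0.05 0.03 4.38]
[-2.27 -2.81 -0.34] [ 0.06  0.   14.95]
```

```bash
python3 -m creep '[54,-2.3,-2.85,0,0,0,15, 54,-2.3,-2.85,0,0,0,15, 54,-2.3,-2.85,0,0,0,15, 54,-2.3,-2.85,0,0,0,15, 54,-2.3,-2.85,0,0,0,15, 54,-2.3,-2.85,0,0,0,15, 54,-2.3,-2.85,0,0,0,15, 54,-2.3,-2.85,0,0,0,15, 54,-2.3,-2.85,0,0,0,15, 54,-2.3,-2.85,0,0,0,15, 54,-2.3,-2.85,0,0,0,15, 54,-2.3,-2.85,0,0,0,15]' 40; python3 go.py .581 .173 .12 56.6; python3 look.py side 180 380 200 350 pics/s2.png;python3 see.py
```

```text
time_s: 24.25
tool_pos: [0.5794, 0.1719, 0.2237]
tool_rot: [-179.9, 0.3, 56.3]
force: [0.2, 0.6, 0.7]
grip_width: 0.0543
grasp_force: 0.0
t 24.25 pos [0.5794 0.1719 0.2237] rot [-179.9    0.3   56.3] F [0.2 0.6 0.7]
[0.08 0.03 3.46] [-0.01  0.05 -0.05]
tape [220 296  28  14 259] top 0.06347278138159874 mean [0.3864 0.2514 0.0585] box x [-0.1775 -0.1569] y [-0.0973 -0.0704] rect ((0.39381730556488037, 0.24577613174915314), (0.02710915356874466, 0.04693925753235817), 1.0164836645126343)
```

View pics/s2.png

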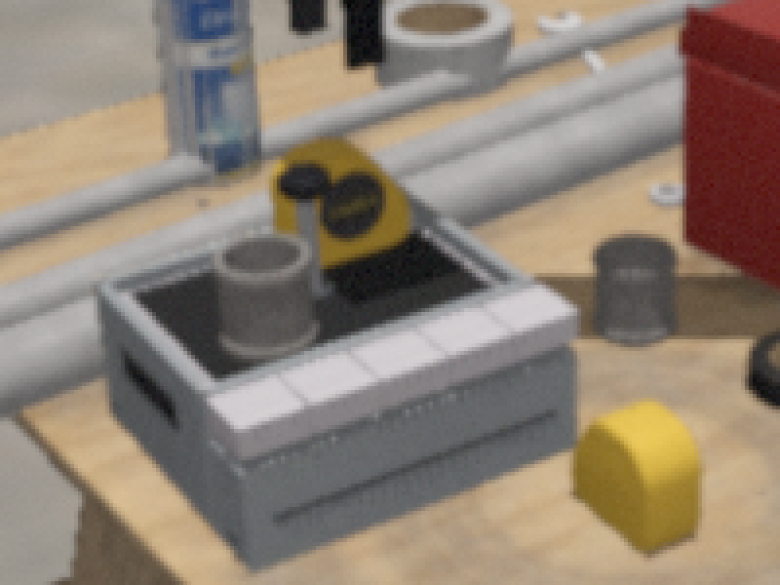

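The side view shows coupling A upright on the tray at (265,295). Tape 1 stands on the bench at (640,475), tape 2 is still behind the knob, and coupling B is at (635,285). I'll grip tape 2.

```bash
python3 -m creep '[54,0.05,0,0.8,0,0,0, 54,0.05,0,1.6,0,0,0, 54,0.05,0,2.2,0,0,0, 54,0.05,0,2.8,0,0,0, 54,0.05,0,3.4,0,0,0, 54,0.05,0,3.4,0,0,0]' |grep -E "pos|force: \[";  python3 -m creep '[25,0,0,0,0,0,0, 25,0,0,0,0,0,0, 25,0,0,0,0,0,0, 25,0,0,0,0,0,0, 25,0,0,0,0,0,0, 25,0,0,0,0,0,0, 25,0,0,-1,0,0,0, 25,0,0,-2,0,0,0, 25,0,0,-3.5,0,0,0, 25,0,0,-4.2,0,0,0, 25,0,0,-4.2,0,0,0]' 30; python3 go.py .4234 .3248 .23 146.6
```

```text
tool_pos: [0.5782, 0.1722, 0.1196]
force: [-0.8, 0.3, 0.0]
time_s: 26.05
tool_pos: [0.5819, 0.174, 0.2521]
tool_rot: [179.8, -0.0, 56.3]
force: [0.0, -0.6, -3.0]
grip_width: 0.0362
grasp_force: 29.8
t 26.05 pos [0.5819 0.174  0.2521] rot [179.8  -0.   56.3] F [ 0.  -0.6 -3. ]
[ 1.25 -7.19  0.72] [  0.02   0.02 -15.05]
```

```bash
python3 -m creep '[25,1.25,-7.2,0,0,0,-15, 25,1.25,-7.2,0,0,0,-15, 25,1.25,-7.2,0,0,0,-15, 25,1.25,-7.2,0,0,0,-15, 25,1.25,-7.2,0,0,0,-15, 25,1.25,-7.2,0,0,0,-15, 25,1.25,-7.2,0,0,0,-15, 25,1.25,-7.2,0,0,0,-15, 25,1.25,-7.2,0,0,0,-15, 25,1.25,-7.2,0,0,0,-15, 25,1.25,-7.2,0,0,0,-15, 25,1.25,-7.2,0,0,0,-15]' 30|grep -E "pos|force: \[|width"; python3 -m creep '[25,0,0,1,0,0,0, 25,0,0,2.5,0,0,0, 25,0,0,4,0,0,0, 25,0,0,5.5,0,0,0, 25,0,0,6.2,0,0,0, 25,0,0,6.5,0,0,0, 25,0,0,6.5,0,0,0]' 30;python3 go.py .4234 .3248 .045 146.6
```

```text
tool_pos: [0.4205, 0.3235, 0.2459]
force: [0.5, -0.1, -3.1]
grip_width: 0.0357
time_s: 27.95
tool_pos: [0.4199, 0.3228, 0.0518]
tool_rot: [-179.5, -0.1, 146.2]
force: [-0.4, -0.6, -3.0]
grip_width: 0.0358
grasp_force: 29.8
t 27.95 pos [0.4199 0.3228 0.0518] rot [-1.795e+02 -1.000e-01  1.462e+02] F [-0.4 -0.6 -3. ]
[-0.06  0.12  0.23] [-0.08 -0.02 -0.06]
```

```bash
for i in 1 2 3 4 5; do python3 -m creep '[25,0,0,0.08,0,0,0]'|grep -E "pos|force: \["; done
```

```text
tool_pos: [0.4219, 0.3245, 0.0524]
force: [0.1, 0.7, -2.6]
tool_pos: [0.4222, 0.3246, 0.0503]
force: [0.6, -0.3, -3.8]
tool_pos: [0.4219, 0.3243, 0.0476]
force: [0.3, -0.4, -2.3]
tool_pos: [0.4215, 0.324, 0.0447]
force: [0.2, -0.0, -2.8]
tool_pos: [0.4215, 0.3241, 0.0438]
force: [-7.7, -6.0, 26.1]
```

```bash
python3 -m creep '[54,0,0,-0.05,0,0,0, 54,0,0,-0.05,0,0,0, 54,0,0,-0.05,0,0,0, 66,0,0,-1.5,0,0,0, 66,0,0,-3,0,0,0, 66,0,0,-4.5,0,0,0, 66,0,0,-6,0,0,0, 66,0,0,-6,0,0,0]' 30;python3 sidec.py .4423 .0689; python3 see.py; python3 go.py  .4423 .0689 .2 56.6
```

```text
time_s: 29.25
tool_pos: [0.4246, 0.3269, 0.2288]
tool_rot: [179.6, 0.2, 146.3]
force: [0.1, 0.1, -0.1]
grip_width: 0.0658
grasp_force: 0.0
208 ((0.44172370433807373, 0.07030689716339111), 0.02788628824055195) [0.4410096  0.07411674]
coupling [0.4423 0.0689] 0.026013698428869247
knob [0.5709 0.227  0.1616] 0.16425500382854025 box [ 0.002  -0.0005]
t 29.35 pos [0.4222 0.3247 0.2228] rot [-179.9    0.   146.3] F [-0.2 -0.4 -1. ]
[-5.29 -6.72  0.78] [-1.000e-02  2.000e-02  1.495e+01]
```

```bash
python3 -m creep '[66,-5.3,-6.7,0,0,0,15, 66,-5.3,-6.7,0,0,0,15, 66,-5.3,-6.7,0,0,0,15, 66,-5.3,-6.7,0,0,0,15, 66,-5.3,-6.7,0,0,0,15, 66,-5.3,-6.7,0,0,0,15, 66,-5.3,-6.7,0,0,0,15, 66,-5.3,-6.7,0,0,0,15, 66,-5.3,-6.7,0,0,0,15, 66,-5.3,-6.7,0,0,0,15, 66,-5.3,-6.7,0,0,0,15, 66,-5.3,-6.7,0,0,0,15]' 30|grep -E "pos|force: \[|width"; python3 -m creep '[66,0,0,1,0,0,0, 66,0,0,2.5,0,0,0, 66,0,0,3,0,0,0, 66,0,0,3,0,0,0]';python3 go.py .4423 .0689 .042 56.6; python3 sidec.py .4423 .0689
```

```text
tool_pos: [0.4414, 0.0686, 0.2206]
force: [-0.9, 0.1, -1.0]
grip_width: 0.066
time_s: 30.95
tool_pos: [0.4391, 0.0679, 0.1288]
tool_rot: [-179.6, 0.6, 56.4]
force: [-0.1, 0.2, 1.2]
grip_width: 0.0663
grasp_force: 0.0
t 30.95 pos [0.4391 0.0679 0.1288] rot [-179.6    0.6   56.4] F [-0.1  0.2  1.2]
[0.12 0.09 2.89] [-0.06  0.1  -0.03]
183 ((0.4408404231071472, 0.07020138949155807), 0.02851981669664383) [0.44081905 0.07621571]
```

```bash
python3 -m creep '[66,0.05,0.05,0.8,0,0,0, 66,0.05,0.05,1.6,0,0,0, 66,0.05,0.05,2.2,0,0,0, 66,0.05,0.05,2.85,0,0,0, 66,0.05,0.05,2.85,0,0,0]' |grep -E "pos|force: \[";python3 -m creep '[40,0,0,0,0,0,0, 40,0,0,0,0,0,0, 40,0,0,0,0,0,0, 40,0,0,0,0,0,0, 40,0,0,0,0,0,0, 40,0,0,0,0,0,0, 40,0,0,-1,0,0,0, 40,0,0,-2.5,0,0,0, 40,0,0,-4,0,0,0, 40,0,0,-5.5,0,0,0, 40,0,0,-5.5,0,0,0]' 40; python3 go.py .575 .173 .21 146.6
```

```text
tool_pos: [0.4429, 0.0684, 0.046]
force: [-0.5, -0.6, -0.5]
time_s: 32.6
tool_pos: [0.4484, 0.0698, 0.2186]
tool_rot: [179.5, -0.2, 56.3]
force: [0.3, 0.5, -2.4]
grip_width: 0.0489
grasp_force: 39.9
t 32.6 pos [0.4484 0.0698 0.2186] rot [179.5  -0.2  56.3] F [ 0.3  0.5 -2.4]
[5.2  1.6  0.33] [  0.1    0.03 -15.05]
```

```bash
python3 -m creep '[40,5.2,1.6,0,0,0,-15, 40,5.2,1.6,0,0,0,-15, 40,5.2,1.6,0,0,0,-15, 40,5.2,1.6,0,0,0,-15, 40,5.2,1.6,0,0,0,-15, 40,5.2,1.6,0,0,0,-15, 40,5.2,1.6,0,0,0,-15, 40,5.2,1.6,0,0,0,-15, 40,5.2,1.6,0,0,0,-15, 40,5.2,1.6,0,0,0,-15, 40,5.2,1.6,0,0,0,-15, 40,5.2,1.6,0,0,0,-15]' 40|grep -E "pos|force: \[|width"; python3 -m creep '[40,0,0,0.5,0,0,0, 40,0,0,1.2,0,0,0, 40,0,0,1.7,0,0,0, 40,0,0,1.7,0,0,0]'|grep -E "pos|force: \[|width"; python3 go.py .5754 .1737 .127 146.6
```

```text
tool_pos: [0.5704, 0.1718, 0.2097]
force: [0.0, -0.2, -3.3]
grip_width: 0.049
tool_pos: [0.5685, 0.1713, 0.1563]
force: [-0.1, -0.7, -2.3]
grip_width: 0.0489
t 34.2 pos [0.5685 0.1713 0.1563] rot [-179.4   -0.3  146.3] F [-0.1 -0.7 -2.3]
[-0.15  0.2   0.97] [-0.09 -0.05 -0.06]
```

```bash
python3 -m creep '[40,-0.1,0.1,0.3,0,0,0, 40,-0.1,0.1,0.6,0,0,0, 40,-0.1,0.1,0.8,0,0,0, 40,-0.1,0.1,1,0,0,0, 40,-0.1,0.1,1,0,0,0]' 40|grep -E "pos|force: \[|width"; python3 go.py .5754 .1737 .127 146.6
```

```text
tool_pos: [0.5749, 0.1731, 0.1299]
force: [0.0, 0.6, -1.3]
grip_width: 0.0489
t 34.7 pos [0.5749 0.1731 0.1299] rot [-179.8   -0.   146.3] F [ 0.   0.6 -1.3]
[-0.    0.03  0.1 ] [-0.04 -0.01 -0.05]
```

Release, lift, and move off to the left so the top camera can see. I'll stay over reachable ground.

```bash
python3 -m creep '[40,0,0,0.1,0,0,0, 60,0,0,0.1,0,0,0, 60,0,0,0.1,0,0,0, 60,0,0,0.1,0,0,0, 60,0,0,-1,0,0,0, 60,0,0,-2.5,0,0,0, 60,0,0,-4,0,0,0, 20,0,0,-4,0,0,0]' 40|grep -E "pos|force: \[|width"; python3 go.py .56 0.0 .25 146.6
```

```text
tool_pos: [0.5786, 0.1749, 0.2581]
force: [0.3, -0.2, -0.1]
grip_width: 0.0566
t 35.5 pos [0.5786 0.1749 0.2581] rot [179.7   0.4 146.3] F [ 0.3 -0.2 -0.1]
[-2.72 -5.2   0.26] [ 0.06  0.07 -0.05]
```

```bash
python3 -m creep '[0,-2.7,-5.2,0,0,0,3, 0,-2.7,-5.2,0,0,0,3, 0,-2.7,-5.2,0,0,0,3, 0,-2.7,-5.2,0,0,0,3, 0,-2.7,-5.2,0,0,0,3, 0,-2.7,-5.2,0,0,0,3]' |grep -E "pos|force: \[|width"; python3 look.py top 150 370 130 300 pics/t3.png; python3 see.py; python3 go.py .5709 .227 .22 146.6
```

```text
tool_pos: [0.556, -0.0014, 0.2508]
force: [-1.4, 0.3, 0.7]
grip_width: 0.0123
tape [176 272  35  37 684] top 0.06501051579347397 mean [0.4131 0.3265 0.0604] box x [-0.2077 -0.1617] y [-0.0203  0.0123] rect ((0.41781389713287354, 0.32403451204299927), (0.037266477942466736, 0.0659598633646965), 57.56003952026367)
tape [220 295  29  15 264] top 0.06293821609157618 mean [0.3862 0.2509 0.0582] box x [-0.1775 -0.1569] y [-0.0989 -0.0708] rect ((0.3937588036060333, 0.24596185982227325), (0.02710413560271263, 0.04796571284532547), 2.31919264793396)
knob [0.5707 0.2271 0.1537] 0.1561842299741393 box [ 0.0018 -0.0006]
t 36.2 pos [5.561e-01 5.000e-04 2.507e-01] rot [-179.8    0.   128.4] F [ 0.5 -0.3  0.2]
[5.61 5.08 1.  ] [-0.04 -0.   -3.03]
```

View pics/t3.png

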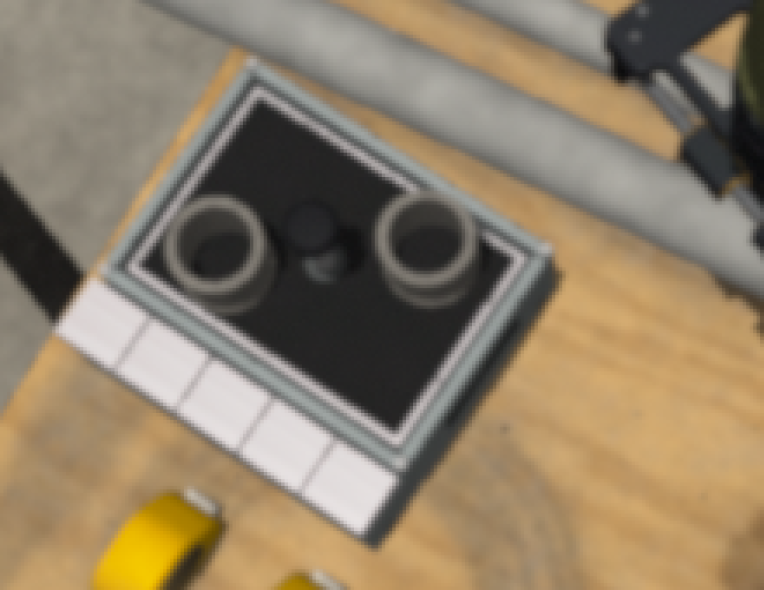

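Both couplings stand on the tray at crop (215,245) and (427,240), either side of the knob at (315,225). The tray is at about 0.0145 and both tapes are on the bench. I'll check the couplings' wall clearance before pressing.

```bash
python3 - <<'E'
from h import *
c=cam('top');B=np.array([.5707,.2271]);a=np.radians(-33.4);ex=np.array([np.cos(a),np.sin(a)]);ey=np.array([-ex[1],ex[0]])
k=590/170
W=cloud(c);z=W[...,2];hsv=cv2.cvtColor(c['color'],cv2.COLOR_RGB2HSV)
for u,v in ((215,245),(427,240)):
    p=ray(c,150+u/k-.5,130+v/k-.5,.1315)[:2]-B;print('img',p@ex,p@ey)
    q=W[(abs(z-.129)<.008)&(np.hypot(W[...,0]-B[0]-p[0],W[...,1]-B[1]-p[1])<.034)]
    r=cv2.minEnclosingCircle(q[:,:2].astype(np.float32));d=np.array(r[0])-B;print('depth',d@ex,d@ey,r[1])
E
python3 -m creep '[0,5.6,5.1,0,0,0,-3, 0,5.6,5.1,0,0,0,-3, 0,5.6,5.1,0,0,0,-3, 0,5.6,5.1,0,0,0,-3, 0,5.6,5.1,0,0,0,-3, 0,5.6,5.1,0,0,0,-3, 0,5.6,5.1,0,0,0,-3]'|grep -E "pos|force: \[|width"; python3 -m creep '[0,0,0,0,0,0,0]'>/dev/null; python3 go.py .5709 .227 .18 146.6
```

```text
img -0.030562079725570564 0.042727263979129605
depth -0.030107768696897314 0.04307990837861216 0.02680525928735733
img 0.03158898184083651 -0.04734332323189236
depth 0.032908127082767365 -0.046819956897456716 0.026389459148049355
tool_pos: [0.5714, 0.227, 0.2495]
force: [0.6, -0.7, 0.2]
grip_width: 0.0002
t 37.05 pos [0.5721 0.2242 0.2498] rot [-179.7   -0.   146.2] F [ 0.7 -0.3 -0.4]
[0.09 0.07 2.33] [-0.05 -0.   -0.06]
```

```bash
python3 -m creep '[0,0.05,0.05,1,0,0,0, 0,0.05,0.05,2,0,0,0, 0,0.05,0.05,2.2,0,0,0, 0,0.05,0.05,2.4,0,0,0, 0,0.05,0.05,2.6,0,0,0, 0,0.05,0.05,2.8,0,0,0, 0,0.05,0.05,3,0,0,0, 0,0.05,0.05,3.2,0,0,0, 0,0.05,0.05,3.4,0,0,0, 0,0.05,0.05,3.6,0,0,0, 0,0.05,0.05,3.65,0,0,0]'|grep -E "pos|force: \["; for i in 1 2 3 4 5; do python3 -m creep '[0,0,0,0.06,0,0,0]'|grep -E "pos|force: \["; done
```

```text
tool_pos: [0.5722, 0.2263, 0.1442]
force: [-5.0, -3.5, 12.9]
tool_pos: [0.5722, 0.2263, 0.1425]
force: [-6.4, -4.1, 14.8]
tool_pos: [0.5721, 0.2263, 0.1407]
force: [-5.5, -3.8, 12.8]
tool_pos: [0.5721, 0.2262, 0.1387]
force: [-4.8, -3.7, 12.8]
tool_pos: [0.5722, 0.2263, 0.1369]
force: [-5.1, -4.2, 14.5]
tool_pos: [0.5722, 0.2263, 0.1353]
force: [-4.9, -3.4, 14.8]
```

```bash
for i in 1 2 3; do python3 -m creep '[0,0,0,0.06,0,0,0]'|grep -E "pos|force: \["; done
```

```text
tool_pos: [0.5722, 0.2263, 0.1343]
force: [-8.7, -6.8, 25.0]
tool_pos: [0.5722, 0.2263, 0.1342]
force: [-13.0, -7.6, 33.8]
tool_pos: [0.5723, 0.2263, 0.1341]
force: [-16.3, -9.1, 42.3]
```

At the lower stop. Lift off and check.

```bash
python3 -m creep '[0,0,0,-0.3,0,0,0, 0,0,0,-1,0,0,0, 0,0,0,-2.5,0,0,0, 0,0,0,-4,0,0,0, 0,-2.8,-7.4,-4,0,0,-1, 0,-2.8,-7.4,-4,0,0,-1, 0,-2.8,-7.4,-4,0,0,-1, 0,-2.8,-7.4,-4,0,0,-1, 0,-2.8,-7.4,-4,0,0,-1, 0,-2.8,-7.4,-4,0,0,-1, 0,-2.8,-7.4,-4,0,0,-1]'|grep -E "pos|force: \["; python3 -m creep '[0,0,0,0,0,0,0, 0,0,0,0,0,0,0]'>/dev/null; sed -i 's/abs(z-.155)<.03/abs(z-.135)<.045/' see.py; python3 see.py; python3 look.py top 140 370 130 310 pics/t4.png
```

```text
tool_pos: [0.5188, -0.0046, 0.2481]
force: [-0.4, 0.9, 0.0]
coupling [0.6151 0.0235] 0.023826466873288155
coupling [0.5794 0.1714] 0.019494399428367615
coupling [0.5748 0.2838] 0.019805189222097397
tape [176 272  35  37 684] top 0.0652469474152159 mean [0.4131 0.3266 0.0605] box x [-0.2073 -0.162 ] y [-0.0203  0.0125] rect ((0.41725850105285645, 0.32410234212875366), (0.036628641188144684, 0.06519848853349686), 58.83442306518555)
tape [220 296  29  14 263] top 0.06318159282884943 mean [0.386  0.2514 0.0584] box x [-0.1776 -0.1577] y [-0.0987 -0.071 ] rect ((0.39380526542663574, 0.24550193548202515), (0.027070138603448868, 0.04616982117295265), 1.6052143573760986)
knob [0.5709 0.2271 0.115 ] 0.11772082746341729 box [ 0.0019 -0.0004]
```

View pics/t4.png

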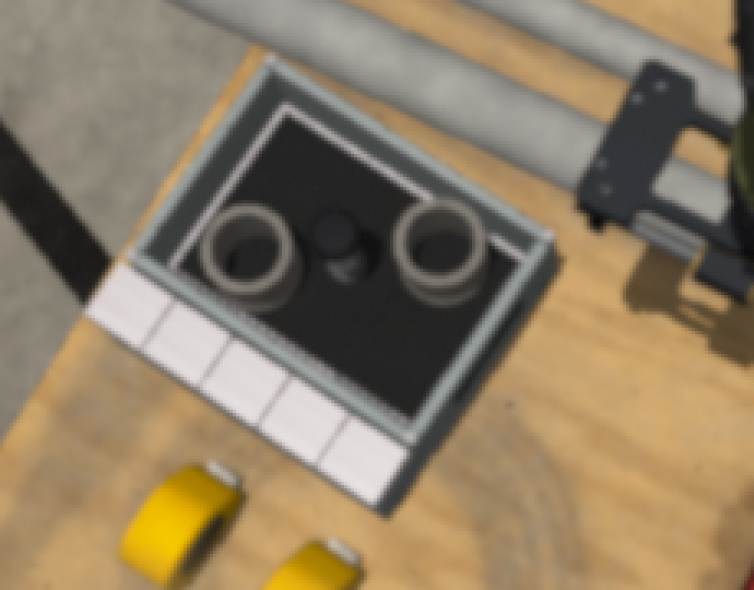

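The tray is latched, with the knob back at z about 0.116. Both couplings stand in the well at crop (250,255) and (440,250), and both tapes are on the bench at (180,520) and (315,570). I'll hand in.

```bash
python3 -c "
from cell import env
print(env.sign_off())"
```

```text
the job is handed in; nothing more can be done
None
```

The job is handed in, with no verdict shown: both tape measures are on the bench, the two loose couplings I found stand side by side on the tray, the tray is latched down, and I never went near the wrench.

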